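# Put the hammer away and roll the bench store shut

## Robot

A 7-joint arm with a two-finger parallel gripper is mounted at the origin on the work surface. World frame = base frame: x ahead of the robot, y to its left, z up, the work surface at z = 0. Lengths are in m, angles in rad, forces in N, time in s.
With the tool pointing down it reaches from about 0.425 to 0.925 m from the base axis. Payload 6.8 kg.
Tool frame: the origin (TCP) lies where the fingers leave the gripper's body, on its centre line; the fingertips stand 73 mm ahead of it and the grasp point (between the pads) lies 54 mm ahead of it; z points along the fingers, y is the line along which they close (so a half turn about z gives the same grasp; the last joint's range is limited). The gripper opens to 85 mm and grips with 20 to 120 N. Pads are 22 mm wide; open, the fingers measure 114 mm over their backs; the gripper's body (76 mm by 85 mm) begins 54 mm behind the grasp point. The pads swing forward as they close: fully open they stand 13 mm farther back than shut.
Start: joints at [1.132, 0.477, 0.022, 1.555, -0.011, 1.109, -0.083], TCP at [0.219, -0.638, 0.304] pointing down, gripper open.
Joint ranges: [-2.96, 2.96], [-0.34, 2.1], [-1.41, 1.46], [0.24, 2.44], [-1.37, 4.51], [0.17, 1.92], [-2.96, 2.96]. Speed limits (rad/s): [2.39, 2.39, 3.14, 3.14, 3.14, 3.14, 3.14].

## Interface

Orientations are given as a rotation vector (axis times angle).
In Python, from bench import r gives the robot as it stands.
- The arm moves only by the tool drive_effector, called after "Request:" as name(argument=value, ...) on one line, values as JSON. Schema: {"type":"object","properties":{"segments":{"type":"object","properties":{"dx":{"type":"array","items":{"type":"number"},"minItems":1,"maxItems":5},"dy":{"type":"array","items":{"type":"number"},"minItems":1,"maxItems":5},"dz":{"type":"array","items":{"type":"number"},"minItems":1,"maxItems":5},"drx":{"type":"array","items":{"type":"number"},"minItems":1,"maxItems":5},"dry":{"type":"array","items":{"type":"number"},"minItems":1,"maxItems":5},"drz":{"type":"array","items":{"type":"number"},"minItems":1,"maxItems":5}},"additionalProperties":false,"required":["dx","dy","dz","drx","dry","drz"]},"finger_gap":{"type":"number"},"grip_n":{"type":"number"},"only":{"type":"string"},"quiet":{"type":"boolean"},"lines":{"type":"string"}},"required":["segments"],"additionalProperties":false}. segments is an object with one list for each field, all of the same length, 1 to 5, a row being the entries at one place: dx, dy, dz (the shift in shares of 0.4 m (1.0 is 0.4 m)), drx, dry, drz (a rotation vector in fractions of the full range, 1 being pi rad); each row is the pose to reach, as a shift and turn from the pose commanded when the call began, along the tool's axes at that moment; what a row does not reach only later rows make up. A row lasts 1/10 s, in which the tool goes at most 0.05 m and 0.15 rad, less where a joint would pass 70% of its speed; a pose out of reach is approached as far as the arm can. finger_gap is the finger opening in m, set as the call begins (left out keeps the last). The fingers move at their own pace and stop on an object; grip_n is the grip in N (left out, the last holds). Time passes only in rows, so rows that do not move let the fingers close. The tool returns the time, the measured TCP pose, the force, the opening and the grip force at its end. only (a regular expression) keeps the lines of the reply that match it, lines (a string "A,B") keeps lines A to B, and quiet returns only ok. Shift and turn numbers lie between -1 and 1, and a call with a number outside is refused. Input that does not fit is refused with a message, and nothing moves.
- r.get_obs(): the state, without advancing time (a new reading comes with each control period).
- r.grab_frame(name): name is "side" or "top"; returns (picture, depth): 480x640x3 uint8, blue, green, red; 480x640 float32, m along the optical axis (not along the pixel's ray), 0 where there is no reading.
- r.camera_info(name): a dict with "camera_matrix" (3x3 intrinsics, pixels), "R" (3x3) and "t" (3): a world point X has camera coordinates R X + t. Camera axes: x right, y down, z forward; pixel columns grow to the right and rows downward; lengths in m; the calibration is good to about 2 mm. A picture is of the moment at which its call begins. camera_info takes no time and is no camera call.
- r.hand_in(): hands the job in; it is judged then, once.
The state is a dict: "clock": time; "joints": joint angles; "qvel": joint speeds; "tau": joint torques, N m; "tcp_pos": TCP position; "orientation": TCP orientation; "contact_force": force on the tool from outside, world axes, zero at the start; "moment": the same for the moment, N m; "grip_width": finger opening in m; "gripper_force": force on a finger pad.
Only numpy, scipy, OpenCV 4.12 (cv2) and the standard library are available. Lean on these libraries where they do the work, as an engineer would, in place of code of your own. Each camera call takes 0.05 s, during which the arm holds its last target. There are 200 camera calls.

## Task

Lay the steel-headed hammer down inside the open roll-top store on the bench, setting it down rather than dropping it. Then roll the store's slatted door all the way down until it is shut.

Things in the scene. Friction and masses are not known exactly. Their poses are not given: they have to be found in the camera images.
- hammer: Cobbler's hammer lying flat, 220 mm long, 0.28-0.54 kg: round wooden handle 26 mm thick, steel head 26 mm thick. In a row of three tools 110 mm apart, with a spiked awl and a flat brush, in any order. Origin: mid-length, on the underside. +x along the handle to the head (x 84 to 110, y -48 to 40 mm), z up. Balances at x = 60 mm; grip across the handle at x = 44.
- store: Fixed half-round wooden roll-top store, 340 mm deep (x), 314 wide (y), 210 high. Origin: centre of underside; +x to its back, z up. Inner floor at z = 30 mm, free for x -144 to 40, y -145 to 145 (a small tin stands farther back). Front wall to z = 88. Open, it is free from above between front wall and door edge (x = -22 mm or behind). Door axis along y at x = 0, z = 40; door outside radius 154.
- door (a joint): Roll angle of the slatted door about the store's axis, rad: 0 = shut (lower edge down at the front wall), 1.3 = fully open (rolled back under the hood). Starts open at 1.08 to 1.28, stays wherever it is left; 2 to 5 N at the bar rolls it.
- door_handle (a point): Middle of the steel pull bar on the door's lowest slat: 12 mm thick, 140 mm long along the store's y, on two posts 120 mm apart, 30 mm clear of the slats. In the store's frame at x = -190 cos(a), y = 0, z = 40 + 190 sin(a) mm, a = 0.419 + roll angle: on top when open, at the front when shut. Can be pinched from straight above, fingers before and behind it, and led so along the whole arc.

How it is judged:
On the way, in this order (a step that is already met when the one before it is completed fails the run):
1. the hammer lies inside the store, near its floor and at rest, with the door still open (x of hammer in the frame of store between -0.14 and 0.14 m and y of hammer in the frame of store between -0.13 and 0.13 m and z of hammer in the frame of store below 0.08 m and linear speed of hammer below 0.05 m/s and value of joint door above 0.3 rad), for 0.2 s.
2. the door is rolled shut (value of joint door below 0.1 rad), for 0.2 s.
At the end, for the whole second after the job is handed in: The hammer lies at rest inside the store (its middle between the store's walls and less than 80 mm above the store's underside), and the door is shut to within 0.1 rad (15 mm of door travel) (x of hammer in the frame of store between -0.14 and 0.14 m and y of hammer in the frame of store between -0.13 and 0.13 m and z of hammer in the frame of store below 0.08 m and linear speed of hammer below 0.05 m/s and value of joint door below 0.1 rad); the robot touches nothing.
It fails at once if the hammer is dropped or thrown into the store (faster than 0.9 m/s inside it) (linear speed of hammer above 0.9 m/s and horizontal distance between hammer and store below 0.15 m and z of hammer in the frame of store below 0.15 m).
It also fails if it takes over 53 s, if anything falls off the work surface, if the arm or the gripper's body presses on something with over 40 N, if the wrist force passes 120 N, or if a joint passes its speed limit or range.

## Working session

There is one attempt and no reset: what is moved stays moved. The work goes in short steps, Python scripts to look and compute and a tool call to move; the robot and the scene stay as the last step left them, time stands still between calls to the robot, and variables do not carry over. Pictures are saved under pics/ and viewed, at most 10 in all, crops included, and the job is handed in when it is done.

```bash
ls; mkdir -p pics
```

Run:
```python
from bench import r
import cv2,numpy as np
o=r.get_obs();print({k:np.round(v,3) for k,v in o.items()})
for n in("side","top"):
    p,d=r.grab_frame(n);cv2.imwrite(f"pics/{n}0.png",p);np.savez(f"pics/{n}0.npz",p=p,d=d)
    print(n,r.camera_info(n), (d>0).mean())
```

```text
bench.py
pics
{'clock': np.float64(0.0), 'joints': array([ 1.132,  0.478,  0.022,  1.556, -0.012,  1.109, -0.083]), 'qvel': array([ 0.001, -0.002,  0.002, -0.   ,  0.001, -0.001,  0.001]), 'tau': array([ 0.0000e+00, -5.9645e+01,  1.6080e+00, -2.8120e+01,  1.2000e-02,
        9.0000e-03, -0.0000e+00]), 'tcp_pos': array([ 0.219, -0.638,  0.303]), 'orientation': array([-3.097e+00, -5.170e-01,  1.000e-03]), 'contact_force': array([-0.562,  0.446,  0.222]), 'moment': array([-0.   ,  0.045,  0.019]), 'gripper_force': np.float64(0.0), 'grip_width': np.float64(0.086)}
side {'camera_matrix': array([[515.27598487,   0.        , 320.18370009],
       [  0.        , 515.27598487, 244.77031388],
       [  0.        ,   0.        ,   1.        ]]), 'R': array([[ 0.4029162 , -0.91521349, -0.00654243],
       [-0.866189  , -0.37900534, -0.32568631],
       [ 0.29559289,  0.13689127, -0.94545525]]), 't': array([-0.27514721,  0.4764384 ,  0.85884943])} 0.9959602864583333
top {'camera_matrix': array([[499.06484673,   0.        , 317.8497826 ],
       [  0.        , 499.06484673, 241.23727613],
       [  0.        ,   0.        ,   1.        ]]), 'R': array([[-0.01353519, -0.99959542, -0.02501573],
       [-0.99834583,  0.0149079 , -0.05552793],
       [ 0.0558784 ,  0.02422277, -0.99814371]]), 't': array([-0.04700371,  0.54627598,  0.90422364])} 0.9961848958333334
```

View pics/top0.png

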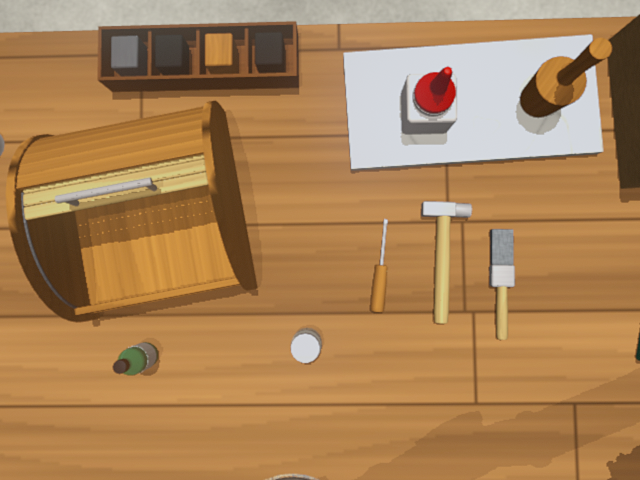

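View pics/side0.png

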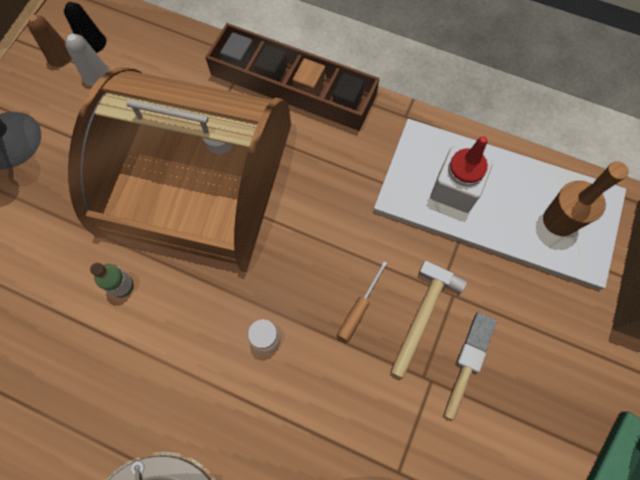

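The top view shows the hammer with its head at (445,210) and its handle end at (441,322). The awl is at (380,265) and the brush at (502,285). The store's bar runs (60,199)–(153,183), with the front wall near (75,312)–(240,287). In the side view the hammer runs (400,373)–(440,277) and the bar (131,105)–(206,124).

Create h.py:
```python
from bench import r
import cv2,numpy as np
C={n:r.camera_info(n) for n in("side","top")}
def P(n): c=C[n];return c["camera_matrix"]@np.c_[c["R"],c["t"]]
def tri(a,b): # a in top, b in side
    X=cv2.triangulatePoints(P("top"),P("side"),np.array(a,float).reshape(2,1),np.array(b,float).reshape(2,1));return X[:3,0]/X[3,0]
def plane(n,uv,z):
    c=C[n];d=c["R"].T@np.linalg.inv(c["camera_matrix"])@np.array([*uv,1.]);o=-c["R"].T@c["t"]
    return o+d*(z-o[2])/d[2]
def cloud(n,d):
    c=C[n];v,u=np.indices(d.shape);K=c["camera_matrix"]
    p=np.dstack([(u-K[0,2])/K[0,0]*d,(v-K[1,2])/K[1,1]*d,d]);return (p-c["t"])@c["R"]
def proj(n,X):
    x=P(n)@np.r_[X,1.];return x[:2]/x[2]
def blob(m,box):
    x0,y0,x1,y1=box;k=np.zeros(m.shape,np.uint8);k[y0:y1,x0:x1]=m[y0:y1,x0:x1]
    c=max(cv2.findContours(k,cv2.RETR_EXTERNAL,cv2.CHAIN_APPROX_NONE)[0],key=cv2.contourArea)
    (cx,cy),(w,h),a=cv2.minAreaRect(c);b=cv2.boxPoints(((cx,cy),(w,h),a))
    if np.linalg.norm(b[0]-b[1])>np.linalg.norm(b[1]-b[2]): b=b[[1,2,3,0]]
    e=[(b[0]+b[1])/2,(b[2]+b[3])/2] # ends of long axis
    return (cx,cy),(w,h),sorted(e,key=lambda p:p[0]),cv2.contourArea(c)
```

Run:
```python
from h import *
np.set_printoptions(precision=4,suppress=True)
I={};B={'bar':{'top':(45,170,165,210),'side':(125,95,215,135)},'handle':{'top':(425,219,460,330),'side':(385,280,445,385)},'head':{'top':(415,195,480,222),'side':(412,255,475,297)}}
for n in("top","side"):
    f=np.load(f"pics/{n}0.npz");p=f['p'];hsv=cv2.cvtColor(p,cv2.COLOR_BGR2HSV)
    S=cv2.GaussianBlur(hsv,(3,3),0)
    grey=((hsv[...,1]<60)&(hsv[...,2]>100)).astype(np.uint8)
    X=cloud(n,f['d']);tall=(X[...,2]>.010).astype(np.uint8)
    for k in B:
        m=grey if k!='handle' else tall
        I[k,n]=blob(m,B[k][n]);c,s,e,a=I[k,n];print(k,n,np.array(c),s,np.array(e).ravel(),a,'depthpt',X[int(c[1]),int(c[0])])
for k in B:
    e=[I[k,'top'][2],I[k,'side'][2]]
    if k=='handle': # order by row
        e=[sorted(q,key=lambda p:p[1]) for q in e]
    print(k,tri(I[k,'top'][0],I[k,'side'][0]),[tri(e[0][i],e[1][i]) for i in(0,1)])
f=np.load("pics/top0.npz");X=cloud('top',f['d'])
# store front wall top & depth slices
for box in [(0,90,265,330)]:
    Y=X[box[1]:box[3],box[0]:box[2]].reshape(-1,3)
    w=Y[abs(Y[:,2]-.088)<.008];
    print(len(w))
m=(abs(X[...,2]-.088)<.006);vis=f['p'].copy();vis[m]=(0,0,255);m2=(abs(X[...,2]-.03)<.006);vis[m2]=(255,0,0)
cv2.imwrite('pics/a.png',cv2.resize(vis[90:330,0:270],None,fx=2,fy=2))
```

```text
bar top [102.9074 190.0245] (8.145581245422363, 97.86170196533203) [ 54.8793 199.3806 150.9354 180.6684] 660.5 depthpt [0.6108 0.2461 0.2347]
handle top [441.5578 270.9453] (15.022212028503418, 104.26850128173828) [440.0898 323.0589 443.0258 218.8317] 1382.0 depthpt [ 0.4897 -0.2762  0.0259]
head top [446.9557 208.6522] (48.387306213378906, 14.450854301452637) [422.7799 207.7223 471.1315 209.582 ] 627.5 depthpt [ 0.6019 -0.2885  0.0251]
bar side [166.3756 110.5805] (82.55445861816406, 6.844616889953613) [126.0146 101.9317 206.7366 119.2293] 466.0 depthpt [0.6109 0.2444 0.2361]
handle side [418.0096 326.7186] (14.561285972595215, 106.51100158691406) [396.2999 375.3482 439.7192 278.089 ] 1344.0 depthpt [ 0.4917 -0.2799  0.0244]
head side [443.4917 275.4404] (47.91994094848633, 13.715246200561523) [421.9037 265.0462 465.0797 285.8346] 562.0 depthpt [ 0.6018 -0.2897  0.0239]
bar [0.611  0.2447 0.2342] [array([0.5984, 0.3136, 0.2351]), array([0.6233, 0.176 , 0.2336])]
handle [ 0.4889 -0.2785  0.0274] [array([ 0.5813, -0.2797,  0.0537]), array([ 0.3943, -0.275 ,  0.0162])]
head [ 0.6008 -0.2905  0.0249] [array([ 0.6028, -0.2461,  0.028 ]), array([ 0.5986, -0.3345,  0.0229])]
2027
```

View pics/a.png

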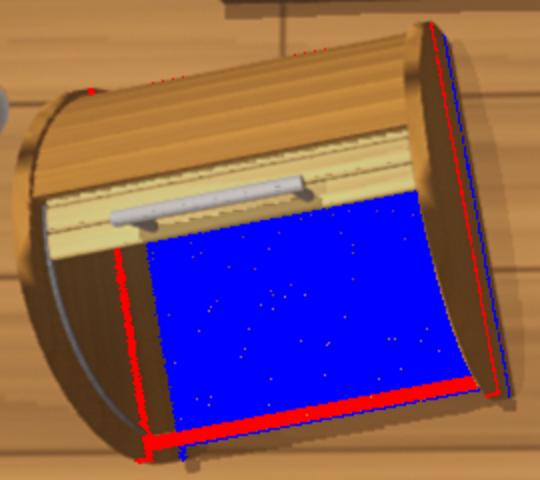

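The overlay shows the front wall's top strip in red at crop (145,440)–(475,383), and the floor (blue) is clear. The hammer and bar check out: head 88 mm, end to head 207 mm, bar 140 mm. Next I fit the store frame from the wall strip.

Run:
```python
from h import *
np.set_printoptions(precision=4,suppress=True)
f=np.load("pics/top0.npz");X=cloud('top',f['d']);g=np.load("pics/side0.npz");Xs=cloud('side',g['d'])
bar=np.array([.611,.2447]);yaw=np.arctan2(.0249,.1376)
for nm,Y in(('top',X),('side',Xs)):
    Y=Y.reshape(-1,3);Y=Y[(abs(Y[:,0]-.55)<.3)&(abs(Y[:,1]-.25)<.25)]
    def loc(Y,yaw): d=Y[:,:2]-bar;return np.c_[d@[np.cos(yaw),np.sin(yaw)],d@[-np.sin(yaw),np.cos(yaw)]]
    L=loc(Y,yaw);s=(abs(Y[:,2]-.088)<.005)&(L[:,0]<-.1)&(abs(L[:,1])<.13)
    p=np.polyfit(L[s,1],L[s,0],1);print(nm,'wall strip',s.sum(),p,'x range',np.percentile(L[s,0]-p[0]*L[s,1],[2,50,98]),'z',np.median(Y[s,2]))
    y2=yaw-np.arctan(p[0]);print('yaw',yaw,y2)
    L=loc(Y,y2);fl=(abs(Y[:,2]-.03)<.006)&(abs(L[:,0]+.07)<.05)&(abs(L[:,1])<.2)
    inn=(Y[:,2]>.05)&(abs(L[:,0]+.08)<.04);print('floor z',np.median(Y[fl&(abs(L[:,1])<.1),2]),'y range of all high pts',np.percentile(L[inn,1],[.5,99.5]))
    hi=(Y[:,2]>.195)&(abs(L[:,1])<.05);print('high pts z',np.percentile(Y[hi,2],[50,98]),'slat x front',np.percentile(L[(abs(Y[:,2]-.19)<.008)&(abs(L[:,1])<.1),0],[1,99]))
for n,e in(('top',[(440.1,323.06),(443.03,218.8)]),('side',[(396.3,375.3),(439.7,278.1)])):
    print(n,[plane(n,q,.013) for q in e], plane(n,dict(top=(446.96,208.65),side=(443.5,275.4))[n],.024))
```

Run:
```python
from h import *
np.set_printoptions(precision=4,suppress=True)
bar=np.array([.611,.2447]);yaw=.179
for n in('top','side'):
    Y=cloud(n,np.load(f"pics/{n}0.npz")['d']).reshape(-1,3)
    d=Y[:,:2]-bar;L=np.c_[d@[np.cos(yaw),np.sin(yaw)],d@[-np.sin(yaw),np.cos(yaw)]]
    s=(abs(Y[:,2]-.088)<.004)&(L[:,0]<-.13)&(L[:,0]>-.2)&(abs(L[:,1])<.13)
    vx,vy,x0,y0=cv2.fitLine(L[s].astype(np.float32),cv2.DIST_HUBER,0,.01,.01).ravel()
    sl=vx/vy;res=L[s,0]-sl*L[s,1];print(n,s.sum(),'yaw',yaw-np.arctan(sl),'strip x',np.percentile(res,[2,10,50,90,98]))
    o=(Y[:,2]>.05)&(Y[:,2]<.22)&(L[:,0]>-.3)&(L[:,0]<.1)&(abs(L[:,1])<.3)
    print('y ext',np.percentile(L[o,1],[.3,1,99,99.7]), 'floor y',np.percentile(L[(abs(Y[:,2]-.03)<.005)&(L[:,0]>-.13)&(L[:,0]<-.03)&(abs(L[:,1])<.15),1],[1,99]))
```

```text
top 1057 yaw 0.17546001 strip x [-0.1662 -0.1652 -0.1605 -0.1557 -0.1547]
y ext [-0.2412 -0.2242  0.1568  0.1584] floor y [-0.1092  0.1465]
side 921 yaw 0.17593995 strip x [-0.1656 -0.165  -0.1602 -0.155  -0.1538]
y ext [-0.2442 -0.2295  0.1553  0.1571] floor y [-0.1082  0.1447]
```

The manual's scale: shifts go in shares of 0.4 m and turns go in shares of pi rad. Converting my numbers, 0.38 rad / 3.1416 = 0.121.

Request:
drive_effector(segments={"dx": [0,0,0],"dy": [0,0,0],"dz": [0,0,0],"drx": [0,0,0],"dry": [0,0,0],"drz": [0.0477,0.0955,0.121]}, finger_gap=0.06)

```text
clock: 0.4
tcp_pos: [0.2191, -0.6381, 0.3033]
orientation: [-3.139, 0.086, 0.001]
contact_force: [0.1, -0.2, 0.2]
grip_width: 0.0602
gripper_force: 0.0
```

Add to h.py:
```python
from scipy.spatial.transform import Rotation as Ro
def go(p,yaw): # deltas in tool axes to reach TCP p with tool x at heading yaw, pointing down
    o=r.get_obs();R=Ro.from_rotvec(o["orientation"]);T=Ro.from_euler('z',yaw)*Ro.from_euler('x',np.pi)
    d=R.inv().apply(np.array(p)-o["tcp_pos"]);w=(R.inv()*T).as_rotvec();print('shift',np.round(d,4),'rot',np.round(w,3),'t',round(float(o['clock']),2),'j',np.round(o['joints'],2))
```

```bash
python3 -c "
from h import *
go([.554,-.284,.2],-.05)"
```

```text
shift [ 0.3151 -0.3718  0.1035] rot [-0.001  0.    -0.005] t 0.4 j [ 1.07  0.48  0.11  1.56 -0.05  1.11 -0.43]
```

Store frame: centre (0.601, 0.243), yaw 0.177, bar at store x≈+10 mm (roll ≈1.21). These agree with the given sizes. Moving to the hammer.

In the tool's units: -0.186 m / 0.4 = -0.465, 0.05 m / 0.4 = 0.125.

Request:
drive_effector(segments={"dx": [0.075,0.1575,0.2375,0.315,0.395],"dy": [-0.09,-0.185,-0.28,-0.3725,-0.465],"dz": [0.025,0.05,0.075,0.1,0.125],"drx": [0,0,0,0,0],"dry": [0,0,0,0,0],"drz": [0,0,0,0,0]})

```text
clock: 0.9
tcp_pos: [0.3862, -0.4595, 0.2535]
orientation: [-3.14, 0.078, 0.0]
contact_force: [0.6, 0.0, 0.1]
grip_width: 0.0598
gripper_force: 0.0
```

Request:
drive_effector(segments={"dx": [0.08,0.1575,0.2375,0.315,0.395],"dy": [-0.0925,-0.185,-0.28,-0.3725,-0.465],"dz": [0.025,0.05,0.075,0.105,0.1325],"drx": [0,0,0,0,0],"dry": [0,0,0,0,0],"drz": [0,0,0,0,0]})

```text
clock: 1.4
tcp_pos: [0.5528, -0.282, 0.2005]
orientation: [-3.14, 0.077, 0.001]
contact_force: [0.1, -0.4, 0.9]
grip_width: 0.06
gripper_force: 0.0
```

```bash
python3 -c "
from h import *
go([.554,-.284,.077],-.05)"
```

```text
shift [0.0014 0.002  0.1235] rot [-0.     0.001  0.001] t 1.4 j [ 0.39  0.5  -0.02  1.78  0.02  0.86 -1.26]
```

In the tool's units: 0.123 m / 0.4 = 0.3075, 0.115 m / 0.4 = 0.2875.

Request:
drive_effector(segments={"dx": [0.0025,0.0025,0.0025,0.0025,0.0025],"dy": [0.005,0.005,0.005,0.005,0.005],"dz": [0.1,0.1875,0.25,0.2875,0.3075],"drx": [0,0,0,0,0],"dry": [0,0,0,0,0],"drz": [0,0,0,0,0]})

```text
clock: 1.9
tcp_pos: [0.5523, -0.2855, 0.0768]
orientation: [-3.14, 0.077, 0.003]
contact_force: [0.5, -0.5, 0.1]
grip_width: 0.06
gripper_force: 0.0
```

Request:
drive_effector(segments={"dx": [0,0,0,0,0],"dy": [0,0,0,0,0],"dz": [0,0,0,0,0],"drx": [0,0,0,0,0],"dry": [0,0,0,0,0],"drz": [0,0,0,0,0]}, finger_gap=0.01, grip_n=60)

```text
clock: 2.4
tcp_pos: [0.5538, -0.2855, 0.08]
orientation: [3.14, -0.077, 0.004]
contact_force: [-1.1, 2.5, 6.1]
grip_width: 0.0225
gripper_force: 59.4
```

Request:
drive_effector(segments={"dx": [0,0,0,0,0],"dy": [0,0,0,0,0],"dz": [-0.025,-0.075,-0.15,-0.25,-0.35],"drx": [0,0,0,0,0],"dry": [0,0,0,0,0],"drz": [0,0,0,0,0]})

```text
clock: 2.9
tcp_pos: [0.5519, -0.2859, 0.2196]
orientation: [-3.141, 0.078, 0.002]
contact_force: [0.4, -1.5, -4.0]
grip_width: 0.0228
gripper_force: 59.4
```

Run:
```python
from h import *
p,d=r.grab_frame('side');cv2.imwrite('pics/s1.png',p[150:450,200:600])
go([.554,-.284,.077],-.05)
```

```text
shift [-0.0026 -0.0039  0.1503] rot [ 0.004 -0.009 -0.   ] t 2.95 j [ 0.39  0.47 -0.02  1.76  0.01  0.91 -1.25]
```

View pics/s1.png

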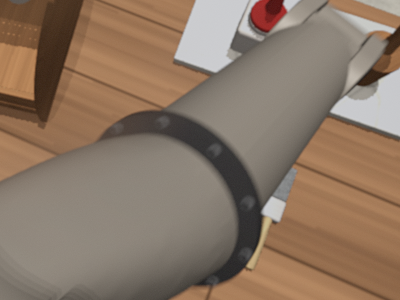

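The lifted load is about 4 N (0.4 kg), within the hammer's range, though the arm hides the grip in this picture. Raising and turning toward the store.

In the tool's units: -0.14 m / 0.4 = -0.35, -0.05 m / 0.4 = -0.125, -0.54 rad / 3.1416 = -0.1719.

Request:
drive_effector(segments={"dx": [0,0,0,0,0],"dy": [0,-0.025,-0.075,-0.125,-0.2],"dz": [-0.05,-0.125,-0.2,-0.275,-0.35],"drx": [0,0,0,0,0],"dry": [0,0,0,0,0],"drz": [-0.0191,-0.0573,-0.0955,-0.1337,-0.1719]}, grip_n=80)

```text
clock: 3.45
tcp_pos: [0.5556, -0.2071, 0.3594]
orientation: [3.045, 0.765, -0.002]
contact_force: [0.1, 0.2, -4.6]
grip_width: 0.0218
gripper_force: 81.9
```

Run:
```python
from h import *
go([.5016,.2759,.36],.177+np.pi/2)
```

```text
shift [ 0.1807 -0.4511 -0.0013] rot [ 0.     0.002 -1.255] t 3.45 j [ 0.38  0.3  -0.16  1.68  0.05  1.16 -0.88]
```

In the tool's units: -0.185 m / 0.4 = -0.4625, -0.148 m / 0.4 = -0.37, -0.52 rad / 3.1416 = -0.1655.

Request:
drive_effector(segments={"dx": [0.035,0.0725,0.11,0.1475,0.185],"dy": [-0.085,-0.1825,-0.275,-0.37,-0.4625],"dz": [0,0,0,0,0],"drx": [0,0,0,0,0],"dry": [0,0,0,0,0],"drz": [-0.0318,-0.0668,-0.0987,-0.1337,-0.1655]})

```text
clock: 3.95
tcp_pos: [0.5338, -0.0067, 0.3584]
orientation: [2.745, 1.526, -0.001]
contact_force: [1.5, 0.4, -3.7]
grip_width: 0.0217
gripper_force: 82.3
```

Run:
```python
from h import *
go([.5016,.2759,.36],.177+np.pi/2)
p,d=r.grab_frame('top');cv2.imwrite('pics/t1.png',p[100:480,100:640])
```

```text
shift [ 0.223  -0.1766 -0.0019] rot [ 0.     0.001 -0.733] t 3.95 j [ 0.2   0.22 -0.35  1.81  0.08  1.13 -0.74]
```

View pics/t1.png

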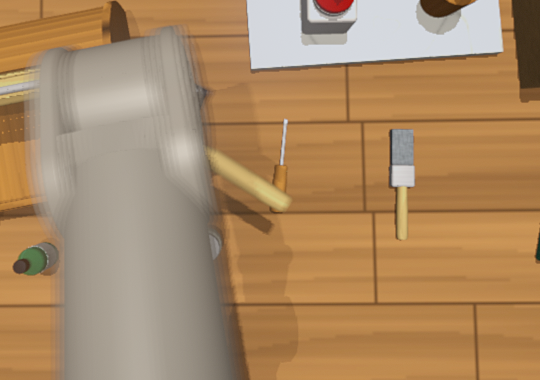

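The hammer is held, with its handle end at crop (288,203). The awl and brush are undisturbed. Continuing.

In the tool's units: 0.175 m / 0.4 = 0.4375, -0.14 m / 0.4 = -0.35, -0.6 rad / 3.1416 = -0.191.

Request:
drive_effector(segments={"dx": [0.0875,0.175,0.2625,0.35,0.4375],"dy": [-0.07,-0.14,-0.21,-0.28,-0.35],"dz": [0,0,0,0,0],"drx": [0,0,0,0,0],"dry": [0,0,0,0,0],"drz": [-0.0382,-0.0764,-0.1146,-0.1528,-0.191]})

```text
clock: 4.5
tcp_pos: [0.5087, 0.2155, 0.3584]
orientation: [2.172, 2.268, -0.001]
contact_force: [0.4, 0.8, -3.4]
grip_width: 0.0219
gripper_force: 82.2
```

Request:
drive_effector(segments={"dx": [0.075,0.1375,0.1375,0.1375],"dy": [0.0125,0.025,0.025,0.025],"dz": [0,0,0,0],"drx": [0,0,0,0],"dry": [0,0,0,0],"drz": [-0.0223,-0.0414,-0.0423,-0.0423]})

```text
clock: 4.9
tcp_pos: [0.5169, 0.2698, 0.3579]
orientation: [2.021, 2.405, -0.002]
contact_force: [-0.1, -0.3, -4.7]
grip_width: 0.0216
gripper_force: 82.1
```

Run:
```python
from h import *
go([.5016,.2759,.36],.177+np.pi/2)
for n in('top','side'):
    p,d=r.grab_frame(n);cv2.imwrite(f'pics/{n}2.png',p[60:400,:420]);np.savez(f'pics/{n}2.npz',p=p,d=d)
a=cv2.imread('pics/top2.png');b=cv2.imread('pics/side2.png');cv2.imwrite('pics/c2.png',cv2.resize(np.hstack([a,b]),(800,324)))
```

```text
shift [ 0.0086 -0.014  -0.0021] rot [-0.001  0.001 -0.004] t 4.9 j [-0.12  0.34 -0.59  1.69  0.2   1.18 -0.59]
```

View pics/c2.png

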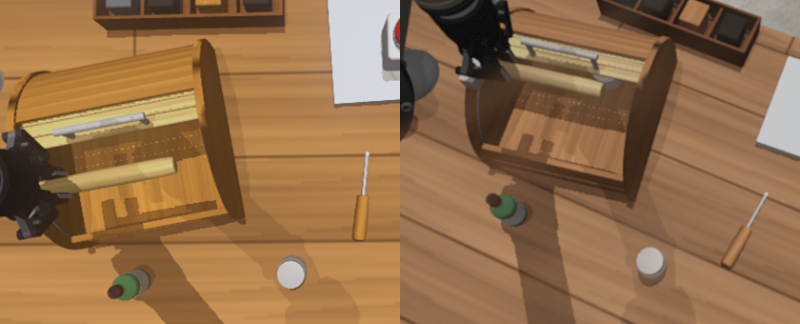

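Both views show the handle held above the store opening, with its end at crop (175,165) in the top view. I'll check its tilt and height before lowering.

Run:
```python
from h import *
np.set_printoptions(precision=4,suppress=True)
c=np.array([.6009,.2429]);yw=.177
S=lambda q:(q[...,:2]-c)@np.array([[np.cos(yw),-np.sin(yw)],[np.sin(yw),np.cos(yw)]])
o=r.get_obs();print('tcp store',S(o['tcp_pos']),o['tcp_pos'])
for n in('top','side'):
    Y=cloud(n,np.load(f'pics/{n}2.npz')['d']).reshape(-1,3);L=S(Y)
    s=(Y[:,2]>.25)&(Y[:,2]<.34)&(abs(L[:,0]+.08)<.06)&(L[:,1]<.0)&(L[:,1]>-.2)
    Y=Y[s];L=L[s];print(n,s.sum(),'y range',np.percentile(L[:,1],[.5,99.5]))
    for a,b in((-.13,-.09),(-.09,-.05),(-.05,-.01)):
        k=(L[:,1]>a)&(L[:,1]<b);print(k.sum(),'x edges',np.percentile(L[k,0],[2,98]),'ztop',np.percentile(Y[k,2],95))
```

```text
tcp store [-0.0778  0.0399] [0.5173 0.2685 0.358 ]
top 1877 y range [-0.1192 -0.0006]
495 x edges [-0.0914 -0.0681] ztop 0.304883058613333
617 x edges [-0.0915 -0.0673] ztop 0.30505104562331986
608 x edges [-0.0911 -0.0671] ztop 0.30458942846330184
side 1445 y range [-0.1219 -0.0005]
419 x edges [-0.0909 -0.0688] ztop 0.30595001216018086
459 x edges [-0.0911 -0.0679] ztop 0.30622641013575186
454 x edges [-0.0907 -0.0674] ztop 0.3060865016101997
```

In the tool's units: 0.12 m / 0.4 = 0.3, 0.04 m / 0.4 = 0.1, -0.003 rad / 3.1416 = -0.001.

Request:
drive_effector(segments={"dx": [0.0125,0.025,0.025,0.025,0.025],"dy": [-0.0175,-0.0325,-0.035,-0.035,-0.035],"dz": [0,0.025,0.1,0.2,0.3],"drx": [0,0,0,0,0],"dry": [0,0,0,0,0],"drz": [-0.001,-0.001,-0.001,-0.001,-0.001]})

```text
clock: 5.5
tcp_pos: [0.5008, 0.2776, 0.2372]
orientation: [2.017, 2.408, 0.002]
contact_force: [1.2, -0.3, -5.4]
grip_width: 0.0217
gripper_force: 82.3
```

Request:
drive_effector(segments={"dx": [0,0,0,0,0],"dy": [0,0,0,0,0],"dz": [0.075,0.15,0.2125,0.25,0.2675],"drx": [0,0,0,0,0],"dry": [0,0,0,0,0],"drz": [0,0,0,0,0]})

```text
clock: 6.0
tcp_pos: [0.5006, 0.2773, 0.1298]
orientation: [-2.017, -2.408, 0.003]
contact_force: [0.2, 0.6, -3.6]
grip_width: 0.0219
gripper_force: 82.2
```

Run:
```python
from h import *
go([.5016,.2759,.109],.177+np.pi/2)
```

```text
shift [-0.0015  0.0008  0.0208] rot [-0.002  0.001 -0.001] t 6.0 j [-0.23  0.58 -0.5   1.91  0.4   0.75 -0.78]
```

In the tool's units: 0.019 m / 0.4 = 0.0475, 0.018 m / 0.4 = 0.045.

Request:
drive_effector(segments={"dx": [0,0,0,0,0],"dy": [0,0,0,0,0],"dz": [0.0175,0.03,0.04,0.045,0.0475],"drx": [0,0,0,0,0],"dry": [0,0,0,0,0],"drz": [0,0,0,0,0]})

```text
clock: 6.5
tcp_pos: [0.5017, 0.2778, 0.1125]
orientation: [2.018, 2.408, 0.001]
contact_force: [0.8, -0.1, -4.8]
grip_width: 0.0217
gripper_force: 82.2
```

Request:
drive_effector(segments={"dx": [0,0,0],"dy": [0,0,0],"dz": [0.0025,0.005,0.005],"drx": [0,0,0],"dry": [0,0,0],"drz": [0,0,0]})

```text
clock: 6.8
tcp_pos: [0.5017, 0.2777, 0.1104]
orientation: [2.018, 2.408, 0.001]
contact_force: [0.2, 0.3, -3.4]
grip_width: 0.0218
gripper_force: 82.2
```

Still hanging clear; lowering a millimetre or two more.

In the tool's units: 0.002 m / 0.4 = 0.005, 0.001 m / 0.4 = 0.0025.

Request:
drive_effector(segments={"dx": [0,0,0],"dy": [0,0,0],"dz": [0.0025,0.005,0.005],"drx": [0,0,0],"dry": [0,0,0],"drz": [0,0,0]})

```text
clock: 7.1
tcp_pos: [0.5017, 0.2778, 0.11]
orientation: [2.017, 2.407, 0.0]
contact_force: [-4.4, -4.0, 12.7]
grip_width: 0.0217
gripper_force: 84.1
```

Request:
drive_effector(segments={"dx": [0,0,0],"dy": [0,0,0],"dz": [0.0025,0.005,0.005],"drx": [0,0,0],"dry": [0,0,0],"drz": [0,0,0]})

```text
clock: 7.4
tcp_pos: [0.5017, 0.2779, 0.1099]
orientation: [2.016, 2.406, -0.0]
contact_force: [-10.6, -9.3, 33.0]
grip_width: 0.0219
gripper_force: 86.2
```

Touched down. Easing off the pressure, then opening gently.

In the tool's units: -0.003 m / 0.4 = -0.0075, -0.002 m / 0.4 = -0.005.

Request:
drive_effector(segments={"dx": [0,0,0],"dy": [0,0,0],"dz": [-0.005,-0.0075,-0.0075],"drx": [0,0,0],"dry": [0,0,0],"drz": [0,0,0]})

```text
clock: 7.7
tcp_pos: [0.5018, 0.2778, 0.1101]
orientation: [2.017, 2.408, 0.001]
contact_force: [-3.0, -2.4, 9.8]
grip_width: 0.0216
gripper_force: 83.7
```

Request:
drive_effector(segments={"dx": [0,0,0,0],"dy": [0,0,0,0],"dz": [0,0,0,0],"drx": [0,0,0,0],"dry": [0,0,0,0],"drz": [0,0,0,0]}, finger_gap=0.046, grip_n=20)

```text
clock: 8.1
tcp_pos: [0.5035, 0.2785, 0.1099]
orientation: [2.018, 2.407, 0.007]
contact_force: [5.6, 1.4, 1.5]
grip_width: 0.0462
gripper_force: 0.1
```

Request:
drive_effector(segments={"dx": [0,0,0,0,0],"dy": [0,0,0,0,0],"dz": [-0.025,-0.075,-0.15,-0.25,-0.35],"drx": [0,0,0,0,0],"dry": [0,0,0,0,0],"drz": [0,0,0,0,0]})

```text
clock: 8.6
tcp_pos: [0.5005, 0.2775, 0.2503]
orientation: [-2.016, -2.408, 0.003]
contact_force: [0.7, -0.3, 0.5]
grip_width: 0.0462
gripper_force: 0.0
```

Request:
drive_effector(segments={"dx": [0,0,-0.075,-0.175,-0.175],"dy": [0,0,0,0,0],"dz": [-0.075,-0.15,-0.225,-0.275,-0.275],"drx": [0,0,0,0,0],"dry": [0,0,0,0,0],"drz": [0,0,0,0,0]})

```text
clock: 9.1
tcp_pos: [0.5161, 0.2037, 0.362]
orientation: [2.024, 2.397, 0.002]
contact_force: [1.2, -0.8, -0.3]
grip_width: 0.0464
gripper_force: 0.0
```

```bash
python3 - <<'E'
from h import *
go([.5016,.2759,.36],.177+np.pi/2)
for n in('top','side'):
    p,d=r.grab_frame(n);cv2.imwrite(f'pics/{n}3.png',p[60:400,:420]);np.savez(f'pics/{n}3.npz',p=p,d=d)
a=cv2.imread('pics/top3.png');b=cv2.imread('pics/side3.png');cv2.imwrite('pics/c3.png',cv2.resize(np.hstack([a,b]),(800,324)))
E
```

```text
shift [ 0.0736 -0.0022  0.0018] rot [ 0.004  0.003 -0.009] t 9.1 j [-0.01  0.28 -0.58  1.75  0.17  1.16 -0.47]
```

View pics/c3.png

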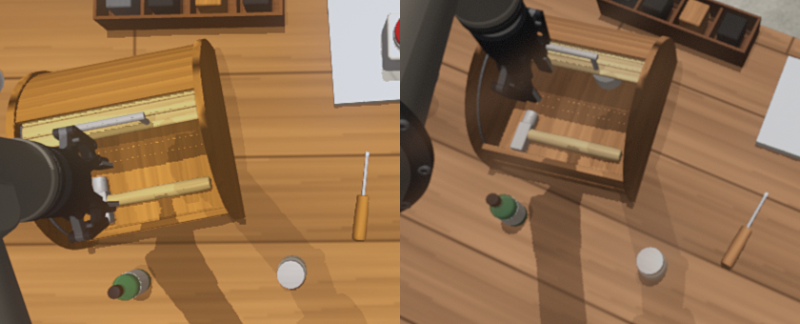

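The hammer lies in the store: side-view crop shows its head at (522,130) and its handle end at (618,152), clear of the walls. Now the bar.

Run:
```python
from h import *
go([.611,.2447,.285],.177+np.pi/2)
a0=1.625
for a in np.linspace(a0,.40,9): print(round(a,3),'dy',round(.19*(np.cos(a0)-np.cos(a)),4),'dz',round(.19*(np.sin(a0)-np.sin(a)),4))
```

```text
shift [0.0195 0.1022 0.0747] rot [ 0.     0.    -0.003] t 9.2 j [-0.01  0.28 -0.59  1.75  0.17  1.16 -0.48]
1.625 dy 0.0 dz 0.0
1.472 dy -0.0291 dz 0.0006
1.319 dy -0.0577 dz 0.0057
1.166 dy -0.0852 dz 0.0151
1.012 dy -0.1109 dz 0.0286
0.859 dy -0.1343 dz 0.0458
0.706 dy -0.1548 dz 0.0664
0.553 dy -0.172 dz 0.0899
0.4 dy -0.1853 dz 0.1157
```

In the tool's units: 0.102 m / 0.4 = 0.255, 0.1 m / 0.4 = 0.25, -0.003 rad / 3.1416 = -0.001.

Request:
drive_effector(segments={"dx": [0.015,0.03,0.0475,0.0488,0.0488],"dy": [0.075,0.1625,0.25,0.255,0.255],"dz": [0,0,0,0,0],"drx": [0,0,0,0,0],"dry": [0,0,0,0,0],"drz": [0,-0.001,-0.001,-0.001,-0.001]}, finger_gap=0.06, grip_n=20)

```text
clock: 9.7
tcp_pos: [0.61, 0.2475, 0.3575]
orientation: [-2.009, -2.411, 0.003]
contact_force: [-0.9, -0.2, -0.0]
grip_width: 0.0598
gripper_force: 0.0
```

Run:
```python
from h import *
go([.611,.2447,.285],.177+np.pi/2)
```

```text
shift [-0.003   0.0008  0.0725] rot [-0.003 -0.001  0.004] t 9.7 j [-0.09  0.47 -0.56  1.5   0.25  1.25 -0.5 ]
```

In the tool's units: 0.072 m / 0.4 = 0.18, 0.068 m / 0.4 = 0.17, 0.004 rad / 3.1416 = 0.0013.

Request:
drive_effector(segments={"dx": [-0.0025,-0.0075,-0.0075,-0.0075,-0.0075],"dy": [0.0025,0.0025,0.0025,0.0025,0.0025],"dz": [0.075,0.1375,0.17,0.18,0.18],"drx": [0,0,0,0,0],"dry": [0,0,0,0,0],"drz": [0,0.0013,0.0013,0.0013,0.0013]})

```text
clock: 10.2
tcp_pos: [0.6118, 0.2434, 0.2875]
orientation: [-2.018, -2.408, 0.0]
contact_force: [0.1, -0.6, 0.9]
grip_width: 0.0603
gripper_force: 0.0
```

Request:
drive_effector(segments={"dx": [0,0,0,0,0],"dy": [0,0,0,0,0],"dz": [0,0,0,0,0],"drx": [0,0,0,0,0],"dry": [0,0,0,0,0],"drz": [0,0,0,0,0]}, finger_gap=0.004, grip_n=25)

```text
clock: 10.7
tcp_pos: [0.6126, 0.2432, 0.2881]
orientation: [2.019, 2.406, 0.002]
contact_force: [0.7, 0.2, 4.5]
grip_width: 0.0109
gripper_force: 24.5
```

Run:
```python
from h import *
go([.611,.2447,.285],.177+np.pi/2)
```

```text
shift [ 0.0017 -0.0013  0.0031] rot [ 0.001 -0.    -0.002] t 10.7 j [-0.09  0.52 -0.54  1.58  0.29  1.12 -0.53]
```

The bar is pinched (10.9 mm measured, 12 mm bar). Leading it along the arc.

In the tool's units: -0.072 m / 0.4 = -0.18, -0.058 m / 0.4 = -0.145.

Request:
drive_effector(segments={"dx": [0,0,0,0,0],"dy": [-0.0375,-0.0725,-0.11,-0.145,-0.18],"dz": [0,0.0025,0.0075,0.015,0.025],"drx": [0,0,0,0,0],"dry": [0,0,0,0,0],"drz": [0,0,0,0,0]})

```text
clock: 11.2
tcp_pos: [0.543, 0.2308, 0.2787]
orientation: [2.018, 2.404, 0.008]
contact_force: [3.0, 1.4, 6.6]
grip_width: 0.0111
gripper_force: 26.1
```

Run:
```python
from h import *
c=np.array([.6009,.2429]);yw=.177
p=r.get_obs()['tcp_pos'];d=p[:2]-c;x=d@[np.cos(yw),np.sin(yw)];z=p[2]-.058
print('bar x,z',x,z,'radius',np.hypot(x,z-.04),'a',np.arctan2(z-.04,-x))
```

```text
bar x,z -0.059136589244224415 0.220726169939871 radius 0.19015542245377923 a 1.2545609649934586
```

In the tool's units: -0.066 m / 0.4 = -0.165, -0.042 m / 0.4 = -0.105.

Request:
drive_effector(segments={"dx": [0,0,0,0,0],"dy": [-0.0375,-0.0725,-0.105,-0.1375,-0.165],"dz": [0.015,0.03,0.05,0.07,0.095],"drx": [0,0,0,0,0],"dry": [0,0,0,0,0],"drz": [0,0,0,0,0]})

```text
clock: 11.7
tcp_pos: [0.4773, 0.2192, 0.2403]
orientation: [2.018, 2.405, 0.005]
contact_force: [0.9, -0.0, 4.2]
grip_width: 0.011
gripper_force: 25.8
```

Run:
```python
from h import *
c=np.array([.6009,.2429]);yw=.177
p=r.get_obs()['tcp_pos'];d=p[:2]-c;x=d@[np.cos(yw),np.sin(yw)];z=p[2]-.058
print('bar x,z',x,z,'radius',np.hypot(x,z-.04));a0=np.arctan2(z-.04,-x)
for a in [a0,a0-.08,a0-.16,a0-.24,a0-.32,a0-.4,.44,.419,.39]: print(round(a,3),'dy',round(.19*(np.cos(a0)-np.cos(a)),4),'dz',round(.19*(np.sin(a0)-np.sin(a)),4))
```

```text
bar x,z -0.12584360492424299 0.18225542762708824 radius 0.18992951216094536
0.847 dy 0.0 dz 0.0
0.767 dy -0.011 dz 0.0105
0.687 dy -0.0211 dz 0.0219
0.607 dy -0.0302 dz 0.034
0.527 dy -0.0384 dz 0.0468
0.447 dy -0.0455 dz 0.0603
0.44 dy -0.046 dz 0.0614
0.419 dy -0.0477 dz 0.065
0.39 dy -0.0498 dz 0.0701
```

In the tool's units: 0.057 m / 0.4 = 0.1425, 0.046 m / 0.4 = 0.115.

Request:
drive_effector(segments={"dx": [0,0,0,0,0],"dy": [-0.0275,-0.0525,-0.075,-0.095,-0.11],"dz": [0.025,0.055,0.085,0.115,0.1425],"drx": [0,0,0,0,0],"dry": [0,0,0,0,0],"drz": [0,0,0,0,0]})

```text
clock: 12.2
tcp_pos: [0.434, 0.2116, 0.1825]
orientation: [2.018, 2.406, 0.005]
contact_force: [4.3, -0.1, 1.3]
grip_width: 0.0111
gripper_force: 26.2
```

Request:
drive_effector(segments={"dx": [0,0,0],"dy": [-0.005,-0.01,-0.01],"dz": [0.01,0.02,0.0225],"drx": [0,0,0],"dry": [0,0,0],"drz": [0,0,0]})

```text
clock: 12.5
tcp_pos: [0.4301, 0.211, 0.174]
orientation: [2.019, 2.406, 0.003]
contact_force: [0.3, -2.5, 15.8]
grip_width: 0.0111
gripper_force: 27.6
```

Run:
```python
from h import *
c=np.array([.6009,.2429]);yw=.177
p=r.get_obs()['tcp_pos'];d=p[:2]-c;x=d@[np.cos(yw),np.sin(yw)];z=p[2]-.058
print('bar x,z',x,z,'radius',np.hypot(x,z-.04),'a',np.arctan2(z-.04,-x))
```

```text
bar x,z -0.1737179273754712 0.11600852313008858 radius 0.18961860109189366 a 0.4124439239758108
```

The door has reached its stop (a≈0.41, force rising). Releasing a little and lifting straight up.

Request:
drive_effector(segments={"dx": [0,0,0],"dy": [0,0,0],"dz": [0,0,0],"drx": [0,0,0],"dry": [0,0,0],"drz": [0,0,0]}, finger_gap=0.026, grip_n=20)

```text
clock: 12.8
tcp_pos: [0.4284, 0.2105, 0.1728]
orientation: [-2.018, -2.407, 0.002]
contact_force: [-0.2, 1.0, 0.3]
grip_width: 0.0259
gripper_force: 0.0
```

Request:
drive_effector(segments={"dx": [0,0,0,0,0],"dy": [0,0,0,0,0],"dz": [-0.025,-0.0625,-0.1125,-0.1875,-0.275],"drx": [0,0,0,0,0],"dry": [0,0,0,0,0],"drz": [0,0,0,0,0]})

```text
clock: 13.3
tcp_pos: [0.4283, 0.2104, 0.2842]
orientation: [-2.017, -2.407, 0.003]
contact_force: [-0.1, -0.0, 0.1]
grip_width: 0.0259
gripper_force: 0.0
```

Request:
drive_effector(segments={"dx": [0,0,-0.1,-0.2125,-0.325],"dy": [0,0,0,0,0],"dz": [-0.1,-0.2,-0.275,-0.3,-0.3],"drx": [0,0,0,0,0],"dry": [0,0,0,0,0],"drz": [0,0,0,0,0]})

```text
clock: 13.8
tcp_pos: [0.4521, 0.082, 0.4062]
orientation: [2.015, 2.406, 0.006]
contact_force: [1.6, 0.2, 0.0]
grip_width: 0.0258
gripper_force: 0.0
```

Request:
drive_effector(segments={"dx": [-0.1125,-0.225,-0.3375,-0.45,-0.45],"dy": [0,0,0,0,0],"dz": [0,0,0,0,0],"drx": [0,0,0,0,0],"dry": [0,0,0,0,0],"drz": [0,0,0,0,0]})

```text
clock: 14.3
tcp_pos: [0.4827, -0.1012, 0.4034]
orientation: [2.03, 2.397, -0.002]
contact_force: [-0.1, 0.4, 0.5]
grip_width: 0.0259
gripper_force: 0.0
```

Run:
```python
from h import *
for n in('top','side'):
    p,d=r.grab_frame(n);cv2.imwrite(f'pics/{n}4.png',p[60:400,:420]);np.savez(f'pics/{n}4.npz',p=p,d=d)
a=cv2.imread('pics/top4.png');b=cv2.imread('pics/side4.png');cv2.imwrite('pics/c4.png',cv2.resize(np.hstack([a,b]),(800,324)))
```

```text
(no output)
```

View pics/c4.png

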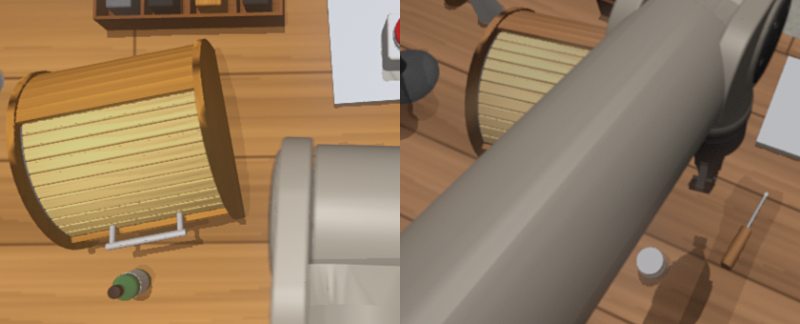

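The top view shows the door fully down, with the bar at the front at crop (110,245)–(185,233). The gripper is clear of everything. Handing in.

```bash
python3 -c "
from bench import r
print(r.hand_in())"
```

```text
the job is handed in; nothing more can be done
None
```

The hammer was set down inside the store, the door rolled down to its stop, the arm moved clear, and the job handed in at about 14 s of the 53 s allowed; the hand-in returned no verdict.

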